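# Rub a mosaic tile and offer it up over its gap

## Task

Take the stone tile by the bar of its suction lifter and rub its underside along the rubbing stone in one flat pass, from the far end where it lies to the end nearer the robot, pressing so that the springy stone gives a little all the way. Then lift it over the corner of the wooden chip box, clear of the tin, to the small mosaic panel, and stop with it hovering level about a centimetre above the panel's empty gap, squarely lined up and touching nothing; never touch the panel or the chip box with the tile, and leave the tin where it stands. Finish while still holding the tile there: do not put it down.

Things in the scene. Friction and masses are not known exactly. Their poses are not given: they have to be found in the camera images.
- stone_tile: loose marble tile 56 (x) x 36 (y) x 10 mm, about 0.2 kg, with a black suction lifter stuck on it: rubber cup (to 18 mm above the tile's underside), stem 12 (x) x 24 (y) mm, and a straight bar handle 40 mm long (along y), 18 mm wide (x), 34 to 56 mm above the underside. Grasp the bar across its width, along x. Origin: centre of the underside, z up. Starts flat on the far end of the rubbing stone
- rubbing_stone: grey stone 120 (x) x 46 (y) x 20 mm in a fixed wooden cradle. Origin: centre of its underside; flat top 20 mm above that, 56 mm over the table. x lengthways: +x is the end farther from the robot. On a springy pad: gives from about 4 N, then sinks 1 mm per N, 10 mm at most; press with 5 to 10 N. A full pass takes the tile's centre from 30 mm beyond to 30 mm short of the stone's middle
- mosaic_panel: small mosaic panel fixed to the table, 96 (x) x 76 (y) x 20 mm, edged with two rows of small stones round one rectangular gap in the middle, 60 (along x) x 40 (along y) mm and 10 mm deep. Origin: centre of the panel's underside; z up
- gap_mouth (a point): centre of the gap in the mosaic panel, level with the panel's top face, 20 mm above the table; axes as the panel's: x along the gap's 60 mm side, y along its 40 mm side. The tile may hang either way round (half a turn)
- table_boxes: the three fixed wooden boxes of mosaic chips on the table, one body. The one in the way, with blue chips and a clear tub, is 220 x 190 mm with walls 102 mm high (tub to about 150 mm); it stands left of the rubbing stone, its corner between stone and panel at about x 0.405, y -0.295 m. Origin: x 0.511, y 0.109 m, of no use
- tin: loose upright tin, 58 mm across, 72 mm tall, standing near the table's right edge between the rubbing stone and the mosaic panel. Origin: centre of its underside. To be left standing where it is

How it is judged:
By the outcome, as a careful person would: the job done as asked, in the order asked, and still so for the second after the job is handed in, while the arm keeps its last pose, push and grip.
It also fails if it takes over 40 s, if anything falls off the work surface, if the arm or the gripper's body presses on something with over 40 N, if the wrist force passes 120 N, or if a joint passes its speed limit or range.

## Robot

A 6-joint arm with a two-finger parallel gripper is mounted at the origin on a cart in front of the work surface, level with it; the furniture and walls round the work are solid. World frame = base frame: x ahead of the robot, y to its left, z up, the work surface at z = 0. Lengths are in m, angles in rad, forces in N, time in s.
With the tool pointing down it reaches from about 0.275 to 0.75 m from the base axis. Payload 10.2 kg.
Tool frame: the origin (TCP) lies on the front face of the gripper's body, between the roots of the fingers; the fingertips stand env.tip_reach ahead of it and the grasp point (between the pads) lies 45 mm ahead of it (env.tip_reach is the distance from the TCP to the fingertips, in m); x points along the fingers, y is the direction in which the jaws open and shut, and the axes are right-handed (so a half turn about x gives the same grasp; the last joint's range is limited). The gripper opens to 88 mm and grips with 3 to 60 N. Pads are 18 mm wide; open, the fingers measure 123 mm over their backs; the gripper's body (75 mm by 187 mm) begins 45 mm behind the grasp point.
Start: joints at [-1.495, 0.313, 1.498, -0, 1.331, -0.223], TCP at [0.155, -0.502, 0.303] pointing down, gripper open.
Joint ranges: [-2.94, 2.94], [-0.97, 2.17], [0.19, 2.56], [-1.23, 4.37], [0.02, 3.11], [-2.88, 2.88]. Speed limits (rad/s): [2.39, 2.39, 3.01, 3.14, 3.14, 3.14].

## Interface

Orientations are given as a unit quaternion [x, y, z, w].
In Python, from plant import env, eyes gives the robot as it stands.
- The arm moves only by the tool jog_arm, never from a script. Its argument "series" is a list of rows, each an object of numbers: "wx", "wy", "wz": the turn, a rotation vector about the tool's x, y, z in units of 5 degrees (1.0 is 5 degrees); "x", "y", "z": the shift along the tool's x, y, z in m; "claw": the closure in counts, from 0 (fully open) to 255 (shut). In form: [{"wx": .., "wy": .., "wz": .., "x": .., "y": .., "z": .., "claw": ..}, ...]. A call has 1 to 10 rows; each row is the pose to reach, as a shift and turn from the pose measured when the call began, along the tool's axes at that moment; what a row does not reach only later rows make up. A row lasts 1/8 s, in which the tool goes at most 62.5 mm and 10.7 degrees, less where a joint would pass 70% of its speed; a pose out of reach is approached as far as the arm can. A call with a gripper value outside its range is refused whole. The fingers move at their own pace and stop on an object; "force" is the grip in N (left out, the last holds). Time passes only in rows, so rows that repeat a pose let the fingers close. It gives the time, the measured TCP pose, the force and the opening at its end, in the units of the state.
- env.sense(): the state, without advancing time (a new reading comes with each control period).
- eyes.snapshot(name): name is "scene" or "side" or "wrist"; returns a dict with "pixels" (420x560x3 uint8, red, green, blue), "depth" (420x560 float32, m along the optical axis (not along the pixel's ray), 0 where there is no reading), "fx", "fy", "cx", "cy" (pixels), "origin" and "attitude" of the camera in the world; the wrist camera has in their place "tool_from_camera" (4x4, takes a point from camera to tool coordinates, whose origin is the TCP and whose axes are the tool frame's). Camera axes: x right, y up, looking along -z (the intrinsics and any distortion apply to the point x, -y, -z); pixel columns grow to the right and rows downward; lengths in m; the calibration is good to about 2 mm. The wrist camera is an equidistant fisheye: a pixel r from the principal point sees the ray r / f radians off the axis. A picture is of the moment at which its call begins: read the wrist's pose just before it.
- env.sign_off(): hands the job in, once; it reports no verdict.
The state is a dict: "time": time; "q": joint angles; "qd": joint speeds; "tau": joint torques, N m; "eef_pos": TCP position; "orientation": TCP orientation; "force": force on the tool from outside, world axes, zero at the start; "ft_torque": the same for the moment, N m; "width": finger opening in m.
Only numpy, scipy, OpenCV 4.12 (cv2) and the standard library are available. Lean on these libraries where they do the work, as an engineer would, in place of code of your own. Each camera call takes 0.05 s, during which the arm holds its last target. There are 200 camera calls.

## Working session

There is one attempt and no reset: what is moved stays moved. The work goes in short steps, Python scripts to look and compute and a tool call to move; the robot and the scene stay as the last step left them, time stands still between calls to the robot, and variables do not carry over. Pictures are saved under pics/ and viewed, about 8 in all and at most 12, crops included, and the job is handed in when it is done.

Besides the shell and the picture viewer there is one more tool, called after "Emit:" as name([rows], argument=value, ...), one row to a line, values as JSON. jog_arm: Moves the arm, as the interface text tells. Its arguments: {"type":"object","properties":{"series":{"type":"array"},"force":{"type":"number"}},"required":["series"]}

```bash
ls; mkdir -p pics; cat > h.py <<'E'
import numpy as np,cv2
from scipy.spatial.transform import Rotation as R
from plant import env,eyes
def snap(n,f=None):
    s=env.sense(); d=eyes.snapshot(n)
    if f: cv2.imwrite('pics/'+f,d['pixels'][:,:,::-1])
    return s,d
def cloud(s,d,wrist=False):
    h,w=d['depth'].shape; u,v=np.meshgrid(np.arange(w),np.arange(h))
    x=(u-d['cx'])/d['fx'];y=(v-d['cy'])/d['fy'];z=d['depth'].astype(float)
    if wrist:
        r=np.hypot(x,y)+1e-9; k=np.tan(np.minimum(r,1.5))/r; x=x*k;y=y*k
    P=np.stack([x*z,-y*z,-z],-1)
    if wrist:
        T=d['tool_from_camera']; P=P@T[:3,:3].T+T[:3,3]
        return P@R.from_quat(s['orientation']).as_matrix().T+np.array(s['eef_pos'])
    A=np.array(d['attitude']); A=R.from_quat(A).as_matrix() if A.size==4 else A
    return P@A.T+np.array(d['origin'])
E
python3 - <<'E'
from h import *
print(env.tip_reach); s,d=snap('scene','a.png'); print(s); print({k:v for k,v in d.items() if k not in('pixels','depth')})
s2,w=snap('wrist','b.png'); print({k:v for k,v in w.items() if k not in('pixels','depth')})
s3,e=snap('side','c.png');print({k:v for k,v in e.items() if k not in('pixels','depth')})
E
python3 - <<'E'
import cv2,numpy as np
a,b=[cv2.imread(f'pics/{k}.png') for k in 'ac']
cv2.imwrite('pics/ac.png',cv2.resize(np.vstack([a,b]),None,fx=.7,fy=.7))
E
```

```text
pics
0.064
{'time': 0.0, 'q': array([-1.49541645e+00,  3.13436856e-01,  1.49842960e+00, -4.63446666e-06,
        1.33099702e+00, -2.23410929e-01]), 'qd': array([ 2.13688406e-04,  7.81119391e-04,  1.82340922e-03,  2.62889673e-04,
        2.29283214e-05, -3.89353879e-04]), 'tau': array([ 4.24771388e-04, -4.02205932e+01, -2.52272594e+01,  6.94058882e-02,
        3.52235860e-02, -9.93353137e-05]), 'eef_pos': array([ 0.15451082, -0.50157523,  0.30217056]), 'orientation': array([ 0.69926193,  0.10569454, -0.69919866,  0.10479816]), 'force': array([ 0.27563686, -0.38445794,  1.15924547]), 'ft_torque': array([-0.05898391,  0.04104012,  0.03563089]), 'width': 0.08799301198906256}
{'fx': 405.4119538957349, 'fy': 405.4119538957349, 'cx': 280.2156758375068, 'cy': 206.0477861954333, 'origin': array([0.13481764, 0.4220331 , 0.62604558]), 'attitude': array([-0.10632347,  0.40769236,  0.87929519, -0.22208607])}
{'fx': 325.19226210127806, 'fy': 325.19226210127806, 'cx': 281.04341572912665, 'cy': 209.65973738449972, 'tool_from_camera': array([[-1.31403514e-03,  2.92718876e-01, -9.56197643e-01,
        -8.22511611e-02],
       [ 9.99999117e-01,  5.71909923e-04, -1.19915078e-03,
         9.32058821e-04],
       [ 1.95844853e-04, -9.56198375e-01, -2.92719369e-01,
        -7.54662836e-02],
       [ 0.00000000e+00,  0.00000000e+00,  0.00000000e+00,
         1.00000000e+00]])}
{'fx': 500.33933613184513, 'fy': 500.33933613184513, 'cx': 279.09749605722044, 'cy': 203.26515137065977, 'origin': array([ 0.12680815, -1.17631271,  0.48284086]), 'attitude': array([ 0.56140076, -0.07776255, -0.13472489,  0.81279233])}
```

View pics/a.png

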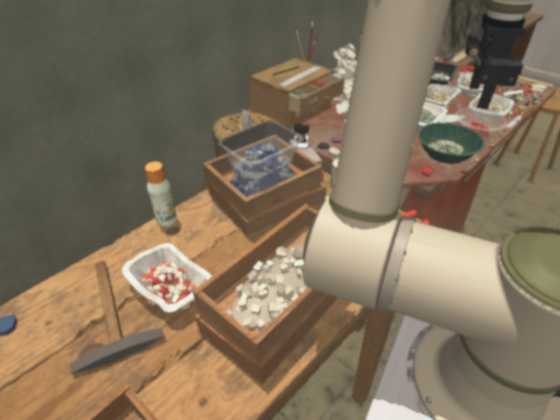

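View pics/b.png

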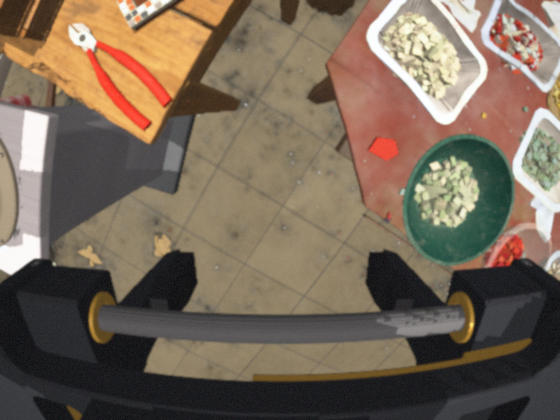

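The scene view is mostly blocked by the arm; it shows the chip box with the clear tub at about (265,170). The wrist view shows a mosaic piece at about (145,10). Next I'll view the side image.

View pics/c.png

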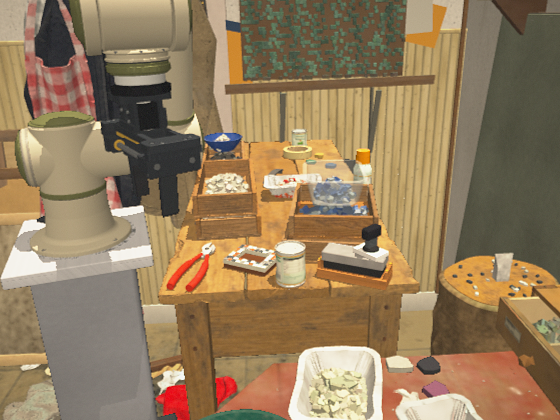

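The side view shows the panel at (250,258), the tin at (290,262), the stone with cradle at (355,260), and the tile with its black bar at (372,238). The tub box is behind them at (335,200).

```bash
python3 - <<'E'
from h import *
s,d=snap('side'); P=cloud(s,d)
np.set_printoptions(precision=4,suppress=True)
for n,(u,v) in dict(panel=(250,260),tin=(290,247),stone=(345,258),bar=(372,230),cradleR=(385,275),tileface=(372,256),table=(220,290)).items():
    print(n,np.median(P[v-1:v+2,u-1:u+2].reshape(-1,3),axis=0))
print(R.from_quat(s['orientation']).as_matrix())
Q=P[(P[...,1]<-.25)&(P[...,1]>-.6)&(P[...,0]>.15)&(P[...,0]<.75)&(P[...,2]>.02)&(P[...,2]<.2)]
# top-down height map listing
H,xe,ye=np.histogram2d(Q[:,0],Q[:,1],bins=[np.arange(.15,.75,.02),np.arange(-.6,-.25,.02)])
for i in range(len(xe)-1):
  print('%.2f'%xe[i],' '.join('%4d'%(1000*np.percentile(Q[(Q[:,0]>=xe[i])&(Q[:,0]<xe[i+1])&(Q[:,1]>=y)&(Q[:,1]<y+.02),2],95)) if H[i,j]>2 else '   .' for j,y in enumerate(ye[:-1])))
E
```

```text
panel [ 0.3391 -0.2812  0.0094]
tin [ 0.3976 -0.3685  0.0678]
stone [ 0.4917 -0.4119  0.0483]
bar [ 0.5332 -0.4343  0.1087]
cradleR [ 0.5486 -0.4629  0.027 ]
tileface [ 0.5282 -0.4462  0.063 ]
table [ 0.2609 -0.3594 -0.0033]
[[-0.0001  0.2943 -0.9557]
 [ 0.0009 -0.9557 -0.2943]
 [-1.     -0.0009 -0.0002]]
0.15    .    .    .    .    .    .    .    .    .    .    .    .    .    .    .    .    .
0.17    .    .    .    .    .    .    .    .    .    .    .    .    .    .    .    .    .
0.19    .    .    .    .    .    .    .    .    .    .    .    .    .    .    .    .    .
0.21    .    .    .    .    .    .    .    .    .    .    .    .    .    .    .    .    .
0.23    .    .    .    .    .    .    .    .    .    .    .    .    .    .    .    .    .
0.25    .    .    .    .    .    .    .    .    .    .    .    .    .    .    .    .    .
0.27    .    .    .    .    .    .    .    .    .    .    .    .    .    .    .    .    .
0.29    .    .    .    .    .    .    .    .    .    .    .    .    .    .    .    .    .
0.31    .    .    .    .    .    .    .    .    .    .    .    .    .    
[... 1116 characters left out ...]
    .    .    .    .   33   44    .    .  100  100  163  164  164   78
0.59    .    .    .    .    .    .    .    .    .    .    .    .  100  101  100  164  163
0.61    .    .    .    .    .    .    .    .    .    .    .    .    .    .    .  101  100
0.63    .    .    .    .    .    .    .    .    .    .    .    .    .    .    .    .    .
0.65    .    .    .    .    .    .    .    .    .    .    .    .    .    .    .    .    .
0.67    .    .    .    .    .    .    .    .    .    .    .    .    .    .    .    .    .
0.69    .    .    .    .    .    .    .    .    .    .    .    .    .    .    .    .    .
0.71    .    .    .    .    .    .    .    .    .    .    .    .    .    .    .    .    .
```

Emit:
jog_arm([
  {"wx": -1.8, "x": -0.01, "z": -0.05, "claw": 0},
  {"wx": -3.6, "x": -0.02, "z": -0.1, "claw": 0},
  {"wx": -5.4, "x": -0.03, "z": -0.15, "claw": 0},
  {"wx": -7.2, "x": -0.04, "z": -0.2, "claw": 0},
  {"wx": -9, "x": -0.05, "z": -0.25, "claw": 0},
  {"wx": -9, "x": -0.05, "z": -0.28, "claw": 0},
  {"wx": -9, "x": -0.05, "z": -0.28, "claw": 0},
  {"wx": -9, "x": -0.05, "z": -0.28, "claw": 0},
])

```text
invalid input at $.series[0]: expected keys wx, wy, wz, x, y, z, claw
```

```bash
python3 - <<'E'
from h import *
s,d=snap('wrist','d.png'); np.savez('d.npz',depth=d['depth'],pix=d['pixels'],P=cloud(s,d,True)); print(s['eef_pos'],s['q'],s['force'],s['ft_torque'])
E
```

```text
[ 0.1545204  -0.50165796  0.30242791] [-1.49541463e+00  3.13182429e-01  1.49809199e+00  8.72327522e-06
  1.33098476e+00 -2.23366493e-01] [0.55818728 0.51555875 0.9290459 ] [-0.00897536 -0.03191943 -0.00167865]
```

View pics/d.png

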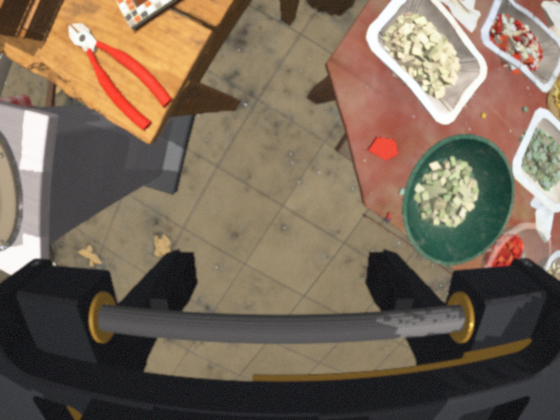

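The move was refused because every row needs all seven keys, so this picture repeats the earlier one (4 viewed so far).

Emit:
jog_arm([
  {"wx": -1.8, "wy": 0, "wz": 0, "x": -0.01, "y": 0, "z": -0.05, "claw": 0},
  {"wx": -3.6, "wy": 0, "wz": 0, "x": -0.02, "y": 0, "z": -0.1, "claw": 0},
  {"wx": -5.4, "wy": 0, "wz": 0, "x": -0.03, "y": 0, "z": -0.15, "claw": 0},
  {"wx": -7.2, "wy": 0, "wz": 0, "x": -0.04, "y": 0, "z": -0.2, "claw": 0},
  {"wx": -9, "wy": 0, "wz": 0, "x": -0.05, "y": 0, "z": -0.25, "claw": 0},
  {"wx": -9, "wy": 0, "wz": 0, "x": -0.05, "y": 0, "z": -0.28, "claw": 0},
  {"wx": -9, "wy": 0, "wz": 0, "x": -0.05, "y": 0, "z": -0.28, "claw": 0},
  {"wx": -9, "wy": 0, "wz": 0, "x": -0.05, "y": 0, "z": -0.28, "claw": 0},
])

```text
time: 1.25
eef_pos: [0.4214, -0.4196, 0.3523]
orientation: [-0.606, -0.365, 0.606, -0.364]
force: [-0.5, -0.4, 0.4]
width: 0.0878
```

```bash
python3 - <<'E'
from h import *
s,d=snap('wrist','e.png'); np.savez('d.npz',depth=d['depth'],pix=d['pixels'],P=cloud(s,d,True)); print(s['eef_pos'],s['q'],s['force'],s['ft_torque'])
E
```

```text
[ 0.42144695 -0.41958457  0.35228158] [-9.80017199e-01  4.44543423e-01  1.18275795e+00  1.38929154e-05
  1.51533984e+00 -4.92835641e-01] [-0.54847217 -0.37496135  0.37994529] [-0.04036704 -0.06624329  0.0735978 ]
```

View pics/e.png

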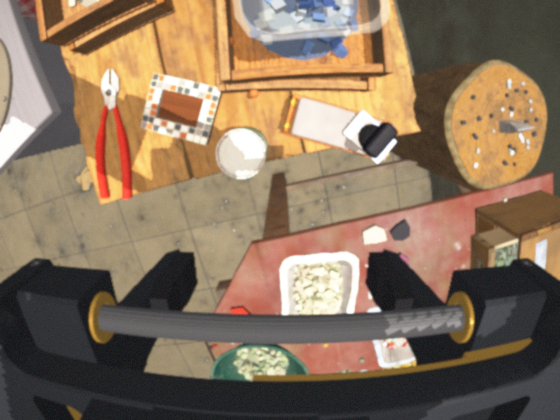

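The wrist view shows the panel at (181,108) with its brown gap at (181,107). The tin is at (241,153), the stone at (323,117), and the tile at (370,137) with its black bar at (377,138).

```bash
cat >> h.py <<'E'
def ray(s,d,uv,zp):
    uv=np.atleast_2d(np.array(uv,float)); a=(uv-[d['cx'],d['cy']])/[d['fx'],d['fy']]
    r=np.hypot(*a.T)[:,None]+1e-12; a=a/r*np.sin(r)
    D=np.c_[a[:,0],-a[:,1],-np.cos(r[:,0])]; T=d['tool_from_camera']
    M=R.from_quat(s['orientation']).as_matrix(); D=D@T[:3,:3].T@M.T; O=M@T[:3,3]+s['eef_pos']
    return O+D*((zp-O[2])/D[:,2])[:,None]
def rect(X):
    c,(w,h),a=cv2.minAreaRect((X[:,:2]*1000).astype(np.float32))
    if w<h: w,h,a=h,w,a+90
    a=(a+90)%180-90
    return 'c %.1f %.1f  size %.1f %.1f  ang %.2f'%(c[0],c[1],w,h,a)
def comp(m,u,v):
    n,l=cv2.connectedComponents(m.astype(np.uint8)); return l==l[v,u]
def cont(m):
    c=max(cv2.findContours(m.astype(np.uint8),0,cv2.CHAIN_APPROX_NONE)[0],key=cv2.contourArea); return c[:,0,:]
E
cat > m.py <<'E'
from h import *
s,d=snap('wrist'); P=cloud(s,d,True); Z=P[...,2]
hsv=cv2.cvtColor(d['pixels'],cv2.COLOR_RGB2HSV)
print('table z',np.median(Z[150:180,150:160]),s['eef_pos'])
for n,u,v,lo,hi in [('panel',150,108,.010,.03),('tin',241,153,.06,.085),('stone',310,112,.046,.060),('tile',357,125,.0605,.075),('bar',377,135,.095,.12)]:
    m=comp((Z>lo)&(Z<hi),u,v); X=P[m]; print(n,len(X),'z %.4f'%np.median(X[:,2]),rect(X))
g=comp((hsv[...,1]>120)&(hsv[...,2]<170)&(np.abs(np.indices(Z.shape)[1]-181)<30)&(np.abs(np.indices(Z.shape)[0]-108)<25),181,107)
c=cont(g); print('gap floor/mouth',g.sum(),rect(ray(s,d,c,.010)),rect(ray(s,d,c,.020)))
b=comp((hsv[...,2]<70),377,138); print('bar colour',b.sum(),rect(ray(s,d,cont(b),.112)))
E
python3 m.py
```

```text
table z -0.0015571434765208059 [ 0.42123125 -0.41972257  0.35242661]
panel 3446 z 0.0193 c 352.8 -289.6  size 120.5 77.9  ang -43.55
tin 1965 z 0.0695 c 395.6 -371.7  size 56.1 56.0  ang 61.09
stone 2324 z 0.0563 c 504.5 -394.9  size 94.7 46.7  ang -42.08
tile 677 z 0.0667 c 533.2 -416.2  size 40.1 36.0  ang -66.58
bar 719 z 0.1117 c 535.9 -423.7  size 40.0 17.9  ang 23.35
gap floor/mouth 234818 c 292.3 -635.0  size 1985.2 1165.2  ang -27.71 c 296.2 -628.4  size 1938.5 1137.8  ang -27.71
bar colour 177113 c 411.9 -449.6  size 882.0 526.2  ang -33.25
```

```bash
python3 - <<'E'
from h import *
f=np.load('d.npz'); im=f['pix'][:,:,::-1][60:190,120:420]; cv2.imwrite('pics/f.png',cv2.resize(im,None,fx=2.6,fy=2.6,interpolation=cv2.INTER_CUBIC))
E
```

```text
(no output)
```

View pics/f.png

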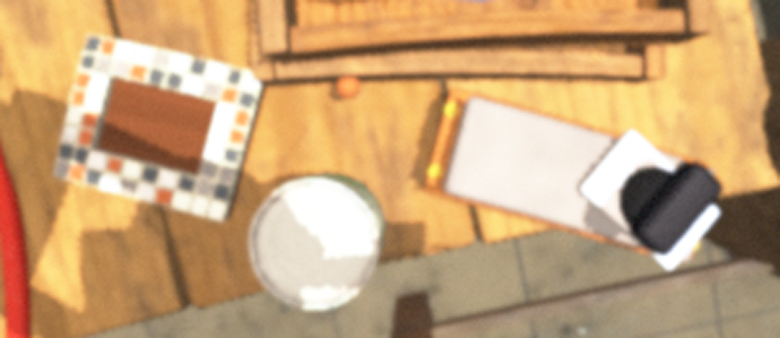

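The crop shows the tile twisted about 24° relative to the stone, and the panel's gap is clear. I'll refine the panel and stone measurements.

```bash
cat > m2.py <<'E'
from h import *
s,d=snap('wrist'); P=cloud(s,d,True); Z=P[...,2]
V,U=np.indices(Z.shape)
def fit(n,win,lo,hi,zp,it=1):
    u0,u1,v0,v1=win
    m=((U>u0)&(U<u1)&(V>v0)&(V<v1)&(Z>lo)&(Z<hi)).astype(np.uint8)
    m=cv2.morphologyEx(m,cv2.MORPH_OPEN,np.ones((5,5))) if it else m
    c=cont(m); print(n,'pts',rect(P[m>0]),'ray',rect(ray(s,d,c,zp)))
    return m
m=fit('panel',(136,224,68,150),.015,.028,.020)
h=cv2.morphologyEx(m,cv2.MORPH_CLOSE,np.ones((3,3)))
hole=(cv2.drawContours(np.zeros_like(m),[cont(h)[:,None]],-1,1,-1)>0)&(Z<.0145)
hole=cv2.morphologyEx(hole.astype(np.uint8),cv2.MORPH_OPEN,np.ones((3,3)))
print('hole',hole.sum(),'z %.4f'%np.median(Z[hole>0]),rect(P[hole>0]))
g=d['pixels'].astype(int); print('gap rgb',g[107,181],g[120,165])
k=comp((g[...,0]-g[...,2]>35)&(g[...,0]<190)&(g[...,1]<110)&(h+hole>-1)&(U>140)&(U<218)&(V>75)&(V<145),181,107)
print('gapcol',k.sum(),rect(ray(s,d,cont(cv2.morphologyEx(k.astype(np.uint8),cv2.MORPH_OPEN,np.ones((5,5)))),.020)))
st=fit('stone',(285,390,92,160),.050,.0595,.056)
# stone long edges by point fits
fit('tile',(335,400,100,170),.0605,.075,.066); fit('bar',(355,400,115,165),.100,.12,.112)
fit('tin',(210,270,125,182),.062,.085,.072)
E
python3 m2.py
```

```text
panel pts c 344.4 -281.7  size 97.3 76.3  ang -44.69 ray c 345.0 -282.2  size 97.3 76.2  ang -44.71
hole 1247 z 0.0101 c 343.6 -281.0  size 59.1 40.6  ang -44.46
gap rgb [178 102  61] [177 138 111]
gapcol 1045 c 345.0 -283.1  size 55.9 35.6  ang -45.14
stone pts c 500.5 -391.3  size 84.0 46.4  ang -42.31 ray c 500.4 -391.3  size 84.2 46.1  ang -42.21
tile pts c 530.3 -410.0  size 35.7 26.2  ang 23.85 ray c 530.1 -409.9  size 36.0 27.5  ang 24.12
bar pts c 536.0 -423.9  size 39.9 18.4  ang 22.82 ray c 534.6 -422.5  size 39.8 20.2  ang 22.87
tin pts c 395.0 -372.0  size 56.3 55.8  ang -71.28 ray c 395.7 -371.7  size 55.9 55.8  ang 61.51
```

```bash
cat > tub.py <<'E'
from h import *
def chk(P,name):
  Q=P[(P[...,0]>.38)&(P[...,0]<.75)&(P[...,1]<-.15)&(P[...,1]>-.4)&(P[...,2]>.085)&(P[...,2]<.25)]
  for lo in (.09,.12,.14,.15,.16):
    q=Q[Q[:,2]>lo]
    if len(q)<5: continue
    o=[len(q),'zmax %.4f'%np.percentile(q[:,2],99)]
    for c,a in (((.536,-.424),-66.8),((.536,-.424),-42.2),((.4915,-.3833),-42.2),((.3442,-.2816),-44.7)):
      t=np.radians(a);u=np.array([np.cos(t),np.sin(t)]);n=np.array([-u[1],u[0]]);r=q[:,:2]-c;al=abs(r@u);pe=abs(r@n)
      # Chebyshev-type clearance to body footprint 94x37.5
      k=np.hypot(np.maximum(al-.0935,0),np.maximum(pe-.0375,0)); i=np.argsort(k)[min(3,len(k)-1)]
      o.append('%.1f@(%.3f %.3f %.3f)'%(1000*k[i],*q[i]))
    print(name,lo,*o)
s,d=snap('wrist');chk(cloud(s,d,True),'w')
s,d=snap('side');chk(cloud(s,d),'s')
E
python3 tub.py
```

```text
w 0.09 8407 zmax 0.1671 0.0@(0.521 -0.333 0.101) 6.1@(0.495 -0.328 0.097) 0.0@(0.459 -0.308 0.100) 7.7@(0.420 -0.293 0.100)
w 0.12 2985 zmax 0.1675 6.0@(0.534 -0.317 0.164) 30.0@(0.503 -0.306 0.165) 16.5@(0.473 -0.294 0.165) 44.9@(0.470 -0.290 0.165)
w 0.14 2335 zmax 0.1676 6.0@(0.534 -0.317 0.164) 30.0@(0.503 -0.306 0.165) 16.5@(0.473 -0.294 0.165) 44.9@(0.470 -0.290 0.165)
w 0.15 2141 zmax 0.1676 6.0@(0.534 -0.317 0.164) 30.0@(0.503 -0.306 0.165) 16.5@(0.473 -0.294 0.165) 44.9@(0.470 -0.290 0.165)
w 0.16 1938 zmax 0.1677 6.0@(0.534 -0.317 0.164) 30.0@(0.503 -0.306 0.165) 16.5@(0.473 -0.294 0.165) 44.9@(0.470 -0.290 0.165)
s 0.09 3422 zmax 0.1648 0.0@(0.538 -0.346 0.090) 5.9@(0.496 -0.329 0.097) 0.0@(0.479 -0.323 0.093) 8.5@(0.422 -0.294 0.096)
s 0.12 2276 zmax 0.1650 6.1@(0.538 -0.319 0.162) 29.7@(0.495 -0.304 0.165) 19.6@(0.468 -0.285 0.164) 47.7@(0.472 -0.288 0.165)
s 0.14 1462 zmax 0.1652 6.1@(0.538 -0.319 0.162) 29.7@(0.495 -0.304 0.165) 19.6@(0.468 -0.285 0.164) 47.7@(0.472 -0.288 0.165)
s 0.15 931 zmax 0.1653 6.1@(0.538 -0.319 0.162) 29.7@(0.495 -0.304 0.165) 19.6@(0.468 -0.285 0.164) 47.7@(0.472 -0.288 0.165)
s 0.16 441 zmax 0.1655 6.1@(0.538 -0.319 0.162) 29.7@(0.495 -0.304 0.165) 19.6@(0.468 -0.285 0.164) 47.7@(0.472 -0.288 0.165)
```

```bash
cat >> h.py <<'E'
def plan(pos,yaw):
    """jog numbers for TCP at pos, pointing down, tool y at world yaw deg"""
    s=env.sense(); M=R.from_quat(s['orientation']); t=np.radians(yaw)
    y=np.array([np.cos(t),np.sin(t),0]);x=np.array([0,0,-1.]);T=R.from_matrix(np.c_[x,y,np.cross(x,y)])
    rv=(M.inv()*T).as_rotvec(degrees=True)/5; sh=M.inv().apply(np.array(pos)-s['eef_pos'])
    my=M.apply([0,1,0]); print('now',np.round(s['eef_pos'],4),'yaw %.2f'%np.degrees(np.arctan2(my[1],my[0])),'tilt',np.round(M.apply([1,0,0]),4),'F',np.round(s['force'],2),'T',np.round(s['ft_torque'],2),'w %.4f t %.2f'%(s['width'],s['time']))
    print('wx wy wz',np.round(rv,3),'xyz',np.round(sh,4))
E
python3 -c "
from h import *
plan((.536,-.424,.25),-66.9)"
```

```text
now [ 0.4215 -0.4197  0.3526] yaw -27.94 tilt [-1.e-04  5.e-04 -1.e+00] F [ 0.98 -0.57  0.48] T [-0.03 -0.09  0.04] w 0.0880 t 1.50
wx wy wz [ 7.791e+00 -3.000e-03  4.000e-03] xyz [ 0.1026  0.1032 -0.0498]
```

Emit:
jog_arm([
  {"wx": 1.95, "wy": 0, "wz": 0, "x": 0.025, "y": 0.026, "z": -0.0125, "claw": 0},
  {"wx": 3.9, "wy": 0, "wz": 0, "x": 0.05, "y": 0.052, "z": -0.025, "claw": 0},
  {"wx": 5.85, "wy": 0, "wz": 0, "x": 0.075, "y": 0.078, "z": -0.0375, "claw": 0},
  {"wx": 7.79, "wy": 0, "wz": 0, "x": 0.1026, "y": 0.1032, "z": -0.0498, "claw": 0},
  {"wx": 7.79, "wy": 0, "wz": 0, "x": 0.1026, "y": 0.1032, "z": -0.0498, "claw": 0},
  {"wx": 7.79, "wy": 0, "wz": 0, "x": 0.1026, "y": 0.1032, "z": -0.0498, "claw": 0},
  {"wx": 7.79, "wy": 0, "wz": 0, "x": 0.1026, "y": 0.1032, "z": -0.0498, "claw": 0},
])

```text
time: 2.38
eef_pos: [0.5354, -0.4245, 0.2517]
orientation: [0.693, 0.141, -0.692, 0.142]
force: [0.4, 0.1, -0.0]
width: 0.088
```

```bash
python3 - <<'E'
from h import *
s,d=snap('wrist','g.png'); P=cloud(s,d,True); Z=P[...,2]
near=np.hypot(P[...,0]-.536,P[...,1]+.424)<.06
for n,lo,hi in (('bar',.100,.120),('tile',.0605,.072),('stone',.05,.0595)):
    m=((Z>lo)&(Z<hi)&(near|(n=='stone')&(np.hypot(P[...,0]-.514,P[...,1]+.403)<.1))).astype(np.uint8); m=cv2.morphologyEx(m,cv2.MORPH_OPEN,np.ones((3,3)))
    c=cont(m);k=cv2.drawContours(np.zeros_like(m),[c[:,None]],-1,1,-1)>0; k&=m>0
    print(n,k.sum(),'z %.4f'%np.median(Z[k]),rect(P[k]))
plan((.536,-.424,.148),-66.9)
E
```

```text
bar 1279 z 0.1117 c 537.3 -424.2  size 39.2 18.1  ang 24.04
tile 1735 z 0.0662 c 536.7 -423.8  size 55.3 36.2  ang -67.40
stone 3150 z 0.0560 c 496.5 -387.0  size 70.5 46.8  ang -42.07
now [ 0.5354 -0.4244  0.2515] yaw -66.89 tilt [ 0.0012 -0.001  -1.    ] F [-0.34 -0.22 -1.15] T [-0.04  0.02 -0.03] w 0.0880 t 2.42
wx wy wz [ 0.003 -0.008 -0.017] xyz [ 0.1035 -0.0003 -0.0006]
```

View pics/g.png

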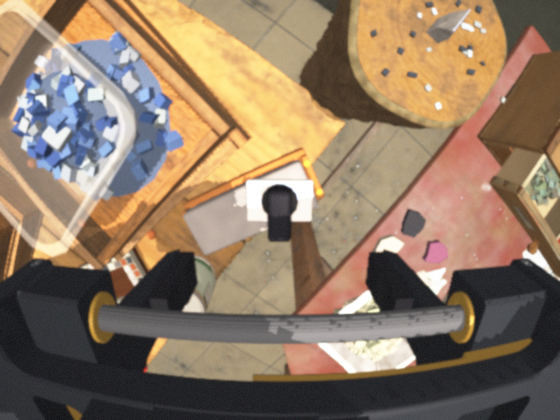

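The wrist view shows the bar straight below the jaws at (280,215), square to them. The tub is clear to the left, so I'll descend and grip.

Emit:
jog_arm([
  {"wx": 0, "wy": 0, "wz": 0, "x": 0.035, "y": 0, "z": -0.0016, "claw": 0},
  {"wx": 0.06, "wy": 0, "wz": 0, "x": 0.07, "y": 0, "z": -0.0016, "claw": 0},
  {"wx": 0.06, "wy": 0, "wz": 0, "x": 0.095, "y": 0, "z": -0.0016, "claw": 0},
  {"wx": 0.06, "wy": 0, "wz": 0, "x": 0.1035, "y": 0, "z": -0.0016, "claw": 0},
  {"wx": 0.06, "wy": 0, "wz": 0, "x": 0.1035, "y": 0, "z": -0.0016, "claw": 0},
  {"wx": 0.06, "wy": 0, "wz": 0, "x": 0.1035, "y": 0, "z": -0.0016, "claw": 0},
])

```text
time: 3.18
eef_pos: [0.5373, -0.4243, 0.1496]
orientation: [0.694, 0.139, -0.692, 0.141]
force: [0.2, 0.5, 0.2]
width: 0.0884
```

Emit:
jog_arm([
  {"wx": 0, "wy": 0, "wz": 0, "x": 0, "y": 0, "z": 0, "claw": 150},
  {"wx": 0, "wy": 0, "wz": 0, "x": 0, "y": 0, "z": 0, "claw": 255},
  {"wx": 0, "wy": 0, "wz": 0, "x": 0, "y": 0, "z": 0, "claw": 255},
  {"wx": 0, "wy": 0, "wz": 0, "x": 0, "y": 0, "z": 0, "claw": 255},
  {"wx": 0, "wy": 0, "wz": 0, "x": 0, "y": 0, "z": 0, "claw": 255},
  {"wx": 0, "wy": 0, "wz": 0, "x": 0, "y": 0, "z": 0, "claw": 255},
  {"wx": 0, "wy": 0, "wz": 0, "x": 0, "y": 0, "z": 0, "claw": 255},
  {"wx": 0, "wy": 0, "wz": 0, "x": 0, "y": 0, "z": 0, "claw": 255},
], force=45)

```text
time: 4.18
eef_pos: [0.5372, -0.4242, 0.1495]
orientation: [0.694, 0.139, -0.692, 0.141]
force: [-0.2, 1.5, 1.4]
width: 0.0174
```

```bash
python3 -c "
from h import *
plan((.537,-.424,.154),-42.2)"
```

```text
now [ 0.5372 -0.4242  0.1495] yaw -67.18 tilt [ 0.0026 -0.0025 -1.    ] F [-0.21  1.53  1.43] T [0.2  0.03 0.02] w 0.0174 t 4.17
wx wy wz [-4.996 -0.008 -0.041] xyz [-0.0045 -0.0003  0.0001]
```

Emit:
jog_arm([
  {"wx": 0, "wy": 0, "wz": 0, "x": -0.004, "y": 0, "z": 0, "claw": 255},
  {"wx": 0, "wy": 0, "wz": 0, "x": -0.007, "y": 0, "z": 0, "claw": 255},
  {"wx": -1, "wy": 0, "wz": 0, "x": -0.007, "y": 0, "z": 0, "claw": 255},
  {"wx": -2, "wy": 0, "wz": 0, "x": -0.007, "y": 0, "z": 0, "claw": 255},
  {"wx": -3, "wy": 0, "wz": 0, "x": -0.007, "y": 0, "z": 0, "claw": 255},
  {"wx": -4, "wy": 0, "wz": 0, "x": -0.007, "y": 0, "z": 0, "claw": 255},
  {"wx": -5, "wy": 0, "wz": 0, "x": -0.007, "y": 0, "z": 0, "claw": 255},
  {"wx": -5, "wy": 0, "wz": 0, "x": -0.007, "y": 0, "z": 0, "claw": 255},
  {"wx": -5, "wy": 0, "wz": 0, "x": -0.007, "y": 0, "z": 0, "claw": 255},
])

```text
time: 5.3
eef_pos: [0.5372, -0.4242, 0.1566]
orientation: [0.647, 0.285, -0.646, 0.287]
force: [-0.6, -0.3, -1.4]
width: 0.0172
```

```bash
cat > rel.py <<'E'
from h import *
s,d=snap('wrist','i.png'); P=cloud(s,d,True)
M=R.from_quat(s['orientation']); L=M.inv().apply((P-s['eef_pos']).reshape(-1,3)).reshape(P.shape)
W=np.array(s['eef_pos'])
near=np.hypot(P[...,0]-W[0],P[...,1]-W[1])<.05
h=P[...,2]-W[2]   # tile top about -.083
m=(near&(h>-.091)&(h<-.077)).astype(np.uint8); m=cv2.morphologyEx(m,cv2.MORPH_OPEN,np.ones((3,3)))
q=P[m>0]; n=np.linalg.lstsq(np.c_[q[:,:2]-W[:2],np.ones(len(q))],q[:,2]-W[2],rcond=None)[0]
print('tile top',m.sum(),'z %.4f'%np.median(q[:,2]),rect(q),'slopes/off',np.round(n,4))
plan((.536,-.4235,.149),-42.2)
E
python3 rel.py
```

```text
tile top 2848 z 0.0733 c 542.8 -419.5  size 56.2 20.1  ang -42.65 slopes/off [-0.1165 -0.1321 -0.0813]
now [ 0.5372 -0.4242  0.1566] yaw -42.26 tilt [ 0.0026 -0.0025 -1.    ] F [-0.29  0.06 -1.82] T [-0.01 -0.   -0.07] w 0.0175 t 5.35
wx wy wz [-0.011  0.001 -0.042] xyz [ 0.0076 -0.0014  0.0004]
```

```bash
cat > rel2.py <<'E'
from h import *
s,d=snap('wrist'); P=cloud(s,d,True); W=np.array(s['eef_pos'])
y=R.from_quat(s['orientation']).apply([0,1,0]); u=y[:2]/np.hypot(*y[:2]); n=np.array([-u[1],u[0]])
D=P-W; a=D[...,:2]@u; b=D[...,:2]@n; h=D[...,2]
for lo,hi in ((-.02,-.012),(.0,.005),(.005,.010),(.010,.014),(.014,.017)):
    k=(abs(a)<.025)&(b>lo)&(b<hi)&(h>-.1)&(h<-.06)
    if k.sum()<10: continue
    print('b',lo,hi,k.sum(),'h pct',np.round(np.percentile(h[k],[5,25,50,75,95])*1000,1), 'h at a<-12: %.1f a>12: %.1f'%(1e3*np.median(h[k&(a<-.012)]),1e3*np.median(h[k&(a>.012)])))
E
python3 rel2.py
```

```text
b 0.0 0.005 377 h pct [-84.1 -83.5 -82.9 -81.4 -77.5] h at a<-12: -83.2 a>12: -82.9
b 0.005 0.01 702 h pct [-84.1 -83.4 -82.4 -78.1 -61.1] h at a<-12: -83.2 a>12: -82.7
b 0.01 0.014 762 h pct [-84.2 -83.4 -82.8 -79.8 -77.4] h at a<-12: -83.4 a>12: -83.3
b 0.014 0.017 954 h pct [-99.7 -89.  -84.7 -83.5 -82.6] h at a<-12: -84.7 a>12: -84.9
```

View pics/i.png

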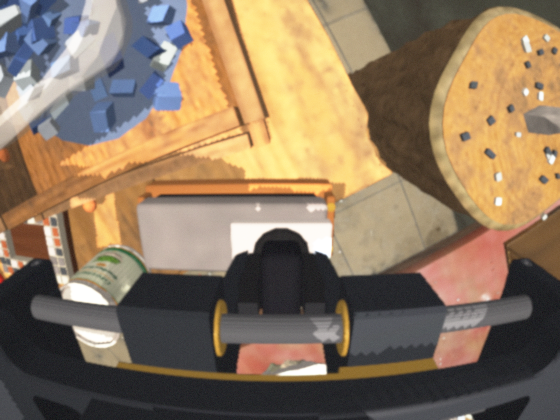

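The gripper view shows the tile level (its top is 83 mm below the TCP on both sides) and lined up with the stone at about (235–330, 225–260). Now I'll press down.

Emit:
jog_arm([
  {"wx": 0, "wy": 0, "wz": 0, "x": 0.004, "y": 0, "z": 0, "claw": 255},
  {"wx": 0, "wy": 0, "wz": 0, "x": 0.007, "y": 0, "z": 0, "claw": 255},
  {"wx": 0, "wy": 0, "wz": 0, "x": 0.009, "y": 0, "z": 0, "claw": 255},
  {"wx": 0, "wy": 0, "wz": 0, "x": 0.0105, "y": 0, "z": 0, "claw": 255},
  {"wx": 0, "wy": 0, "wz": 0, "x": 0.0105, "y": 0, "z": 0, "claw": 255},
  {"wx": 0, "wy": 0, "wz": 0, "x": 0.0105, "y": 0, "z": 0, "claw": 255},
])

```text
time: 6.15
eef_pos: [0.5372, -0.4242, 0.1465]
orientation: [0.647, 0.285, -0.646, 0.287]
force: [-3.3, 2.3, 4.8]
width: 0.0173
```

```bash
python3 -c "
from h import *
plan((.4905,-.3823,.1462),-42.2)
print([np.round(snap('side')[0]['force'],1) for _ in range(4)])"
```

```text
now [ 0.5372 -0.4242  0.1465] yaw -42.24 tilt [ 0.0025 -0.0026 -1.    ] F [-3.3   2.26  4.85] T [0.38 0.52 0.06] w 0.0173 t 6.15
wx wy wz [-0.008  0.002 -0.041] xyz [ 0.     -0.0627  0.0004]
[array([-3.3,  2.3,  4.8]), array([-3.2,  3.2,  4.6]), array([-3.2,  2.8,  5.1]), array([-3.2,  1.7,  5.8])]
```

Emit:
jog_arm([
  {"wx": 0, "wy": 0, "wz": 0, "x": 0.0002, "y": -0.003, "z": 0, "claw": 255},
  {"wx": 0, "wy": 0, "wz": 0, "x": 0.0002, "y": -0.007, "z": 0, "claw": 255},
  {"wx": 0, "wy": 0, "wz": 0, "x": 0.0002, "y": -0.011, "z": 0, "claw": 255},
  {"wx": 0, "wy": 0, "wz": 0, "x": 0.0002, "y": -0.015, "z": 0, "claw": 255},
  {"wx": 0, "wy": 0, "wz": 0, "x": 0.0002, "y": -0.019, "z": 0.0001, "claw": 255},
  {"wx": 0, "wy": 0, "wz": 0, "x": 0.0002, "y": -0.023, "z": 0.0001, "claw": 255},
  {"wx": 0, "wy": 0, "wz": 0, "x": 0.0002, "y": -0.027, "z": 0.0001, "claw": 255},
  {"wx": 0, "wy": 0, "wz": 0, "x": 0.0002, "y": -0.031, "z": 0.0002, "claw": 255},
])

```text
time: 7.35
eef_pos: [0.5141, -0.4035, 0.1464]
orientation: [0.647, 0.285, -0.646, 0.288]
force: [4.0, -2.8, 5.2]
width: 0.0178
```

```bash
python3 -c "
from h import *
plan((.4905,-.3823,.1462),-42.2)"
```

```text
now [ 0.5141 -0.4035  0.1464] yaw -42.25 tilt [ 0.0033 -0.0033 -1.    ] F [ 4.04 -2.81  5.23] T [-0.5  -0.58 -0.09] w 0.0178 t 7.35
wx wy wz [-0.009  0.003 -0.053] xyz [ 0.0001 -0.0317  0.0002]
```

Emit:
jog_arm([
  {"wx": 0, "wy": 0, "wz": -0.02, "x": 0.0002, "y": -0.004, "z": 0, "claw": 255},
  {"wx": 0, "wy": 0, "wz": -0.02, "x": 0.0002, "y": -0.008, "z": 0, "claw": 255},
  {"wx": 0, "wy": 0, "wz": -0.02, "x": 0.0002, "y": -0.012, "z": 0, "claw": 255},
  {"wx": 0, "wy": 0, "wz": -0.02, "x": 0.0002, "y": -0.016, "z": 0.0001, "claw": 255},
  {"wx": 0, "wy": 0, "wz": -0.02, "x": 0.0002, "y": -0.02, "z": 0.0001, "claw": 255},
  {"wx": 0, "wy": 0, "wz": -0.02, "x": 0.0002, "y": -0.024, "z": 0.0001, "claw": 255},
  {"wx": 0, "wy": 0, "wz": -0.02, "x": 0.0002, "y": -0.028, "z": 0.0002, "claw": 255},
  {"wx": 0, "wy": 0, "wz": -0.02, "x": 0.0002, "y": -0.032, "z": 0.0002, "claw": 255},
  {"wx": 0, "wy": 0, "wz": -0.02, "x": 0.0002, "y": -0.0328, "z": 0.0002, "claw": 255},
])

```text
time: 8.48
eef_pos: [0.4896, -0.3815, 0.1464]
orientation: [0.647, 0.285, -0.646, 0.288]
force: [3.9, -3.1, 5.0]
width: 0.0175
```

```bash
python3 -c "
from h import *
plan((.4905,-.3823,.230),-42.2)"; python3 rel2.py
```

```text
now [ 0.4896 -0.3815  0.1464] yaw -42.25 tilt [ 0.0027 -0.0028 -1.    ] F [ 3.88 -3.06  5.01] T [-0.54 -0.61  0.03] w 0.0175 t 8.47
wx wy wz [-0.009  0.004 -0.045] xyz [-0.0836  0.0015  0.    ]
b 0.0 0.005 384 h pct [-84.  -83.4 -82.9 -81.  -77.5] h at a<-12: -83.1 a>12: -82.9
b 0.005 0.01 692 h pct [-84.1 -83.3 -82.6 -78.  -61.1] h at a<-12: -83.1 a>12: -82.8
b 0.01 0.014 748 h pct [-84.1 -83.3 -82.6 -79.6 -77.4] h at a<-12: -83.3 a>12: -83.1
b 0.014 0.017 1003 h pct [-93.7 -89.4 -84.9 -83.4 -82.5] h at a<-12: -84.9 a>12: -85.0
```

Emit:
jog_arm([
  {"wx": 0, "wy": 0, "wz": 0, "x": -0.03, "y": 0, "z": 0, "claw": 255},
  {"wx": 0, "wy": 0, "wz": 0, "x": -0.06, "y": 0, "z": 0, "claw": 255},
  {"wx": 0, "wy": 0, "wz": 0, "x": -0.094, "y": 0, "z": 0, "claw": 255},
  {"wx": 0, "wy": 0, "wz": 0, "x": -0.094, "y": 0, "z": 0, "claw": 255},
  {"wx": 0.1, "wy": 0, "wz": 0, "x": -0.094, "y": -0.035, "z": 0.0048, "claw": 255},
  {"wx": 0.2, "wy": 0, "wz": 0, "x": -0.094, "y": -0.07, "z": 0.0096, "claw": 255},
  {"wx": 0.3, "wy": 0, "wz": 0, "x": -0.094, "y": -0.105, "z": 0.0144, "claw": 255},
  {"wx": 0.4, "wy": 0, "wz": 0, "x": -0.094, "y": -0.14, "z": 0.0192, "claw": 255},
  {"wx": 0.49, "wy": 0, "wz": 0, "x": -0.094, "y": -0.1747, "z": 0.0238, "claw": 255},
  {"wx": 0.49, "wy": 0, "wz": 0, "x": -0.094, "y": -0.1747, "z": 0.0238, "claw": 255},
])

```text
time: 9.78
eef_pos: [0.3423, -0.2795, 0.2378]
orientation: [0.653, 0.273, -0.653, 0.272]
force: [-0.3, 0.2, -1.3]
width: 0.0174
```

```bash
cat > pan.py <<'E'
from h import *
s,d=snap('wrist','j.png'); P=cloud(s,d,True); W=np.array(s['eef_pos']); Z=P[...,2]
near=np.hypot(P[...,0]-.3442,P[...,1]+.2816)<.066
m=(near&(Z>.016)&(Z<.026)).astype(np.uint8); q=P[m>0]; print('panel',m.sum(),np.median(q[:,2]),rect(q))
t=np.radians(-44.7);u=np.array([np.cos(t),np.sin(t)]);n=np.array([-u[1],u[0]]); r=q[:,:2]-[.3442,-.2816]; print('extent u',np.percentile(r@u,[.3,99.7]),'n',np.percentile(r@n,[.3,99.7]))
y=R.from_quat(s['orientation']).apply([0,1,0]); u=y[:2]/np.hypot(*y[:2]); n=np.array([-u[1],u[0]])
D=P-W; a=D[...,:2]@u; b=D[...,:2]@n; h=D[...,2]
k=((abs(h+.0833)<.0025)&(abs(a)<.04)&(abs(b)<.03)).astype(np.uint8); q=P[k>0]; print('tile',k.sum(),rect(q),'a',np.percentile(a[k>0],[.3,99.7]),'b max',np.percentile(b[k>0],[99,99.7]))
plan((.3442,-.2816,.1233),-44.7)
E
python3 pan.py; python3 rel2.py
```

```text
panel 4174 0.01984244590640402 c 351.1 -274.7  size 96.8 77.6  ang -45.39
extent u [-0.047853    0.04797439] n [-0.02562701  0.04073394]
tile 2136 c 347.3 -275.4  size 56.1 21.5  ang -44.83 a [-0.02714734  0.02844696] b max [0.0168608 0.0170707]
now [ 0.3432 -0.2805  0.2382] yaw -44.72 tilt [ 7.e-04 -1.e-04 -1.e+00] F [ 0.33 -0.28 -1.42] T [ 0.02 -0.02 -0.01] w 0.0176 t 9.82
wx wy wz [-0.003 -0.005 -0.006] xyz [1.149e-01 1.400e-03 1.000e-04]
b 0.0 0.005 381 h pct [-83.9 -83.4 -82.8 -81.8 -77.5] h at a<-12: -83.0 a>12: -82.8
b 0.005 0.01 689 h pct [-83.9 -83.2 -82.5 -77.9 -60.9] h at a<-12: -83.0 a>12: -82.7
b 0.01 0.014 748 h pct [-84.  -83.3 -82.5 -79.6 -77.5] h at a<-12: -83.1 a>12: -83.2
b 0.014 0.017 844 h pct [-90.3 -87.  -84.1 -83.3 -82.4] h at a<-12: -84.2 a>12: -84.1
```

View pics/j.png

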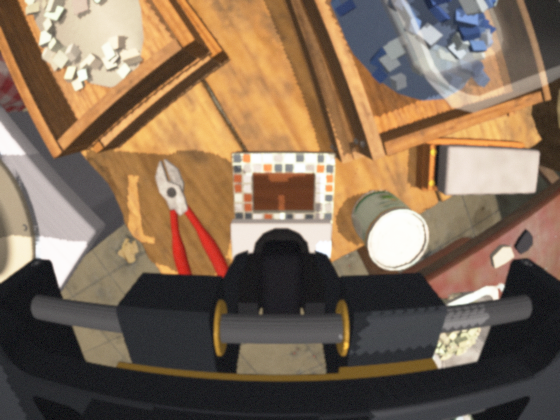

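The picture shows the panel at (232–335, 152–220) with its gap at (252–315, 173–213), square with the tile in front of it. The tin is still at (398,240). I'll get the edge positions by ray casting.

```bash
cat > edge.py <<'E'
from h import *
s,d=snap('wrist'); g=d['pixels'].astype(int); W=np.array(s['eef_pos']); zu=W[2]-.0833
V,U=np.indices(g.shape[:2])
t=np.radians(-44.7);u=np.array([np.cos(t),np.sin(t)]);n=np.array([-u[1],u[0]]); C=np.array([.3442,-.2816])
def an(px,z): X=ray(s,d,px,z)[:,:2]-C; return np.c_[X@u,X@n]*1000
k=(g[...,0]-g[...,2]>45)&(g[...,1]<115)&(U>243)&(U<325)&(V>164)&(V<222)
k=comp(cv2.morphologyEx(k.astype(np.uint8),cv2.MORPH_OPEN,np.ones((5,5))),284,190)
us,vs=np.where(k)[1],np.where(k)[0]
L=[(us[vs==v].min()-.5,v) for v in range(182,204,2)]; Rr=[(us[vs==v].max()+.5,v) for v in range(182,204,2)]
B=[(c,vs[us==c].min()-.5) for c in range(262,308,4)]
f=lambda x:(np.round(np.median(x),2),np.round(np.std(x),2))
print('gap L a',f(an(L,.02)[:,0]),'R a',f(an(Rr,.02)[:,0]),'back b',f(an(B,.02)[:,1]), 'px',np.median([p[0] for p in L]),np.median([p[0] for p in Rr]),np.median([p[1] for p in B]))
x=an(B,.02); print('gap back edge skew deg %.2f'%np.degrees(np.polyfit(x[:,0],x[:,1],1)[0]))
gray=g.min(-1)
m=(gray>150)&(V>215)&(V<262)&(U>215)&(U<350)&(d['depth']>0)
P=cloud(s,d,True); m&=abs(P[...,2]-zu)<.006
m=comp(cv2.morphologyEx(m.astype(np.uint8),cv2.MORPH_OPEN,np.ones((3,3))),243,240); us,vs=np.where(m)[1],np.where(m)[0]
L=[(us[vs==v].min()-.5,v) for v in range(228,250,2)]; Rr=[(us[vs==v].max()+.5,v) for v in range(228,250,2)]
B=[(c,vs[us==c].min()-.5) for c in range(238,326,4)]
zu+=0
print('tile L a',f(an(L,zu)[:,0]),'R a',f(an(Rr,zu)[:,0]),'back b',f(an(B,zu)[:,1]),'px',np.median([p[0] for p in L]),np.median([p[0] for p in Rr]),np.median([p[1] for p in B]))
x=an(B,zu); print('tile back edge skew deg %.2f'%np.degrees(np.polyfit(x[:,0],x[:,1],1)[0]),'TCP rel panel',(W[:2]-C)@u*1000,(W[:2]-C)@n*1000)
E
python3 edge.py
```

```text
gap L a (np.float64(-28.39), np.float64(0.15)) R a (np.float64(28.75), np.float64(0.35)) back b (np.float64(18.44), np.float64(0.41)) px 250.5 310.5 173.5
gap back edge skew deg -0.37
tile L a (np.float64(-27.48), np.float64(0.17)) R a (np.float64(27.96), np.float64(0.15)) back b (np.float64(17.68), np.float64(0.02)) px 230.5 330.5 221.5
tile back edge skew deg -0.08 TCP rel panel -0.6259696185499395 0.061296952064464554
```

Emit:
jog_arm([
  {"wx": 0, "wy": 0, "wz": 0, "x": 0.03, "y": 0, "z": 0, "claw": 255},
  {"wx": 0, "wy": 0, "wz": 0, "x": 0.06, "y": 0, "z": 0, "claw": 255},
  {"wx": 0, "wy": 0, "wz": 0, "x": 0.085, "y": 0, "z": 0, "claw": 255},
  {"wx": 0, "wy": 0, "wz": 0, "x": 0.1, "y": 0, "z": 0, "claw": 255},
  {"wx": 0, "wy": 0, "wz": 0, "x": 0.109, "y": 0, "z": 0, "claw": 255},
  {"wx": 0, "wy": 0, "wz": 0, "x": 0.114, "y": 0, "z": 0, "claw": 255},
  {"wx": 0, "wy": 0, "wz": 0, "x": 0.1145, "y": 0, "z": 0, "claw": 255},
  {"wx": 0, "wy": 0, "wz": 0, "x": 0.1145, "y": 0, "z": 0, "claw": 255},
])

```text
time: 10.92
eef_pos: [0.3444, -0.2817, 0.1246]
orientation: [0.653, 0.271, -0.652, 0.273]
force: [0.7, -0.1, -1.2]
width: 0.0178
```

```bash
python3 -c "
from h import *
plan((.3438,-.2811,.1235),-44.8)
s,d=snap('wrist','k.png')
s,e=snap('side'); P=cloud(s,e)
c=e['pixels'][215:300,200:330,::-1]
w=d['pixels'][130:340,150:430,::-1]
a=cv2.resize(c,(640,418),interpolation=2)[:, :]; b=cv2.resize(w,(420,315))
o=np.zeros((418,800,3),np.uint8); o[:327,:500]=cv2.resize(c,(500,327),interpolation=2); o[:225,500:]=cv2.resize(w,(300,225)); cv2.imwrite('pics/l.png',o)
"; python3 rel2.py; python3 edge.py
```

```text
now [ 0.3444 -0.2817  0.1246] yaw -44.69 tilt [ 0.0021 -0.002  -1.    ] F [ 0.72 -0.14 -1.21] T [ 0.   -0.   -0.01] w 0.0178 t 10.93
wx wy wz [ 0.022 -0.001 -0.033] xyz [ 0.0011 -0.0009  0.    ]
b 0.0 0.005 384 h pct [-84.3 -83.6 -83.  -81.7 -77.6] h at a<-12: -83.3 a>12: -83.0
b 0.005 0.01 692 h pct [-84.  -83.3 -82.5 -78.1 -61. ] h at a<-12: -83.0 a>12: -82.7
b 0.01 0.014 749 h pct [-84.  -83.3 -82.6 -79.6 -77.2] h at a<-12: -83.3 a>12: -83.3
b 0.014 0.017 837 h pct [-90.4 -87.  -84.2 -83.3 -82.4] h at a<-12: -84.3 a>12: -84.3
gap L a (np.float64(-222.37), np.float64(1.54)) R a (np.float64(223.21), np.float64(1.53)) back b (np.float64(143.1), np.float64(0.08)) px -0.5 559.5 -0.5
gap back edge skew deg 0.33
tile L a (np.float64(-26.63), np.float64(0.3)) R a (np.float64(28.88), np.float64(0.15)) back b (np.float64(18.26), np.float64(0.24)) px 230.5 330.5 220.5
tile back edge skew deg 0.47 TCP rel panel 0.1834617138290016 0.07351831224592907
```

View pics/l.png

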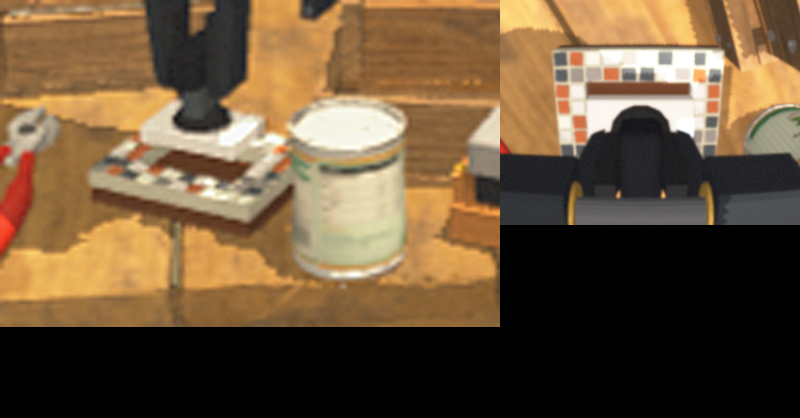

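The side crop shows the tile hovering level over the gap, clear of the panel, with the tin standing. The wrist crop shows an even strip of gap beyond the tile's back edge. A final fine correction follows: about 0.9 mm along the gap and 1 mm down.

Emit:
jog_arm([
  {"wx": 0.01, "wy": 0, "wz": 0, "x": 0.0005, "y": -0.0005, "z": 0, "claw": 255},
  {"wx": 0.01, "wy": 0, "wz": 0, "x": 0.0009, "y": -0.0009, "z": 0, "claw": 255},
  {"wx": 0.01, "wy": 0, "wz": 0, "x": 0.0009, "y": -0.0009, "z": 0, "claw": 255},
  {"wx": 0.01, "wy": 0, "wz": 0, "x": 0.0009, "y": -0.0009, "z": 0, "claw": 255},
  {"wx": 0.01, "wy": 0, "wz": 0, "x": 0.0009, "y": -0.0009, "z": 0, "claw": 255},
])

```text
time: 11.75
eef_pos: [0.3437, -0.281, 0.1236]
orientation: [0.653, 0.271, -0.652, 0.273]
force: [-0.4, 0.9, -2.7]
width: 0.0176
```

```bash
sed -e "s/&(U>243)&(U<325)&(V>164)&(V<222)/\&(U>225)\&(U<335)\&(V>190)\&(V<224)/; s/284,190)/280,212)/; s/range(182,204,2)/range(210,215)/g; s/range(262,308,4)/range(240,320,4)/" edge.py > edge2.py; python3 edge2.py; python3 -c "
from h import *
plan((.3438,-.2811,.1235),-44.8)
s,d=snap('wrist'); P=cloud(s,d,True)
m=(np.hypot(P[...,0]-.3955,P[...,1]+.372)<.045)&(P[...,2]>.06)&(P[...,2]<.085); print('tin',m.sum(),rect(P[m]))
s,d=snap('side'); P=cloud(s,d)
m=(np.hypot(P[...,0]-.3955,P[...,1]+.372)<.045)&(P[...,2]>.06)&(P[...,2]<.085); print('tin side',m.sum(),rect(P[m]))
W=np.array(s['eef_pos']);m=(np.hypot(*(P[...,:2]-W[:2]).transpose(2,0,1))<.034)&(P[...,2]>.036)&(P[...,2]<.043);print('tile top side',m.sum(),np.median(P[m][:,2]),rect(P[m]))
"
```

```text
gap L a (np.float64(-28.82), np.float64(0.27)) R a (np.float64(28.46), np.float64(0.04)) back b (np.float64(19.46), np.float64(0.24)) px 232.5 327.5 207.5
gap back edge skew deg -0.71
tile L a (np.float64(-27.49), np.float64(0.17)) R a (np.float64(27.95), np.float64(0.15)) back b (np.float64(18.24), np.float64(0.04)) px 230.5 330.5 220.5
tile back edge skew deg -0.14 TCP rel panel -0.7397559517973599 0.062361339518509695
now [ 0.3437 -0.281   0.1236] yaw -44.75 tilt [ 0.002  -0.0018 -1.    ] F [ 0.24 -0.72 -1.66] T [-0.06 -0.03  0.05] w 0.0175 t 11.80
wx wy wz [ 0.01  -0.001 -0.03 ] xyz [ 0.0001  0.0001 -0.    ]
tin 2894 c 400.8 -375.3  size 58.8 42.7  ang 60.87
tin side 464 c 395.5 -373.1  size 59.0 56.0  ang -80.10
tile top side 180 0.03874331939525094 c 345.0 -283.2  size 56.9 39.0  ang -42.99
```

```bash
python3 -c "
from h import *
print(env.sign_off())"
```

```text
the job is handed in; nothing more can be done
None
```

The tile has had its rubbing pass and now hangs level about a centimetre above the panel's gap, still gripped. I handed the job in at about 12 s on the robot's clock.

- **Grasp:** I took the lifter by its bar. The tile lay about 25° askew on the stone, so I lifted it 7 mm and turned it square before pressing.
- **Rubbing pass:** One pass ran from +31 mm to −33 mm of the stone's middle. The stone sank about 3 mm, and the push read about 7 N at the start, middle and end (not read in between).
- **Carry:** I lifted the tile to about 14 cm, moved it past the box corner clear of the tin, and lowered it over the panel.

**Last checks:**
- **Height:** The tile's underside is about 30 mm above the table, 10 mm over the gap mouth. The side camera's looser estimate agrees to about 1–2 mm.
- **Alignment:** The wrist camera puts the tile within about 0.5 mm of the gap's centre. It is within about 0.1° of the panel's measured angle, though the gap's back edge alone read about 0.6° off, which I put down to noise over a short edge.
- **Level and contact:** Tilt is under 0.2°, and the force reading is only the tile's weight.
- **Tin:** The side camera finds it where it stood, within about 1 mm. The last wrist-camera fit was about 6 mm off, but only part of the tin was in view (59 × 43 mm instead of round), so I discounted it.

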